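# Raise the hold-down arm of the loaded inspection fixture and press ready

### The arm

A 7-joint arm with a two-finger parallel gripper is mounted at the origin on the work surface. World frame = base frame: x ahead of the robot, y to its left, z up, the work surface at z = 0. Lengths are in mm, angles in rad, forces in N, time in s.
With the tool pointing down it reaches from about 400 to 875 mm from the base axis. Payload 4.4 kg.
Tool frame: the origin (TCP) lies midway between the tips of the shut fingers; the grasp point (between the pads) lies 19 mm behind it (ctrl.pinch_z is the distance from the TCP to the grasp point, in mm); z points along the fingers, y is the line along which they close (so a half turn about z gives the same grasp; the last joint's range is limited). The gripper opens to 85 mm and grips with 20 to 120 N. Pads are 22 mm wide; open, the fingers measure 114 mm over their backs; the gripper's body (76 mm by 85 mm) begins 54 mm behind the grasp point. The pads swing forward as they close: fully open they stand 13 mm farther back than shut.
Start: joints at [1.075, 0.628, 0.038, 1.517, -0.027, 0.996, -0.02], TCP at [270.876, -590.884, 231.313] pointing down, gripper open.
Joint ranges: [-3.06, 3.06], [-0.37, 2.12], [-1.25, 1.32], [0.18, 2.47], [-1.1, 4.24], [0.23, 1.98], [-2.94, 2.94]. Speed limits (rad/s): [2.57, 2.57, 3.14, 3.14, 3.14, 3.14, 3.14].

### API

Orientations are given as [roll, pitch, yaw] about the fixed x, y, z axes, in that order (R = Rz(yaw) Ry(pitch) Rx(roll)).
In Python, from cell import read_state, cams, order, ctrl gives the robot as it stands.
- The arm moves only by the tool move_arm, never from a script. Its argument "targets" is text: rows parted by semicolons, each of 7 numbers parted by spaces: the gripper's target within -1 to 1 (fully open at 1, half-way at 0, shut at -1), then the shift along the tool's x, y, z in cm, then the turn, a rotation vector about the tool's x, y, z in degrees. A call has 1 to 5 rows; each row shifts and turns the commanded pose from where the row before left it, along the tool's axes as they then stand; what a row does not reach is not made up. A row lasts 1/12 s, in which the tool goes at most 41.7 mm and 7.16 degrees, less where a joint would pass 70% of its speed; a pose out of reach is approached as far as the arm can. A call with a gripper value outside its range is refused whole. The fingers move at their own pace and stop on an object; the grip force is fixed at half the most. Time passes only in rows, so rows that do not move let the fingers close. It gives the time, the measured TCP pose, the force, the opening and the grip force at its end, in the units of the state.
- read_state(): the state, without advancing time (a new reading comes with each control period).
- cams.get_image(name): name is "scene" or "top"; returns a dict with "color" (480x640x3 uint8, red, green, blue), "fovy" (degrees; the focal length in pixels is half the picture's height over the tangent of half this angle, whatever the lens; pixels are square), "cx", "cy" (the principal point, pixels), "rvec" (rotation vector, rad) and "tvec" (3), from world to camera coordinates, as OpenCV has them. Camera axes: x right, y down, z forward; pixel columns grow to the right and rows downward; lengths in mm; the calibration is good to about 2 mm. A picture is of the moment at which its call begins. There is no depth.
- order.finish_job(): hands the job in; it is judged then, once.
The state is a dict: "clock": time; "qpos": joint angles; "qd": joint speeds; "tau": joint torques, N m; "eef_pos": TCP position; "tool_rot": TCP orientation; "force": force on the tool from outside, world axes, zero at the start; "torque": the same for the moment, N m; "width": finger opening in mm; "gripper_force": force on a finger pad.
Only numpy, scipy, OpenCV 4.12 (cv2) and the standard library are available. Lean on these libraries where they do the work, as an engineer would, in place of code of your own. Each camera call takes 0.05 s, during which the arm holds its last target. There are 200 camera calls.

### The job

Two identical inspection fixtures each have a counterweighted hold-down arm lying down; only one of them has the casting on it. Without gripping it, gently push that arm up by its crossbar, past its balance point, until it falls back onto its stop and stays raised by itself; then press the ready button on the small control box fully in and let it go, so that the scan can start. Do not press ready before the arm is up, leave the other arm down, and do not shift the casting or the things standing around.

Things in the scene. Friction and masses are not known exactly. Their poses are not given: they have to be found in the camera images.
- loaded_arm (a joint): angle (rad) of the hold-down arm over the casting. 0 = down, at rest; grows as the arm rises; balance point at about 0.85 (the middle of its swing), beyond which it falls by itself, damped, onto its stop at 1.66 and stays there. At 0 the arm slopes 15 degrees upward from hinge to crossbar
- loaded_bar (a point): centre of the crossbar at that arm's free end: horizontal black round bar, diameter 18 mm, 110 mm long (its frame's y), 200 mm from the hinge axis, on a 14 mm steel rod. About 137 mm above the table when down, 285 mm at its highest. Holding it up takes about 1.2 N at first, less farther up; the damper adds about 1 N at 0.2 m/s. Under it is free space above the fixture's plate
- loaded_hinge (a point): centre of that arm's hinge axis, fixed, 85 mm above the table, between grey cheeks up to 104 mm high. Frame: y along the hinge axis, -x horizontally from the hinge to the lowered crossbar (roughly to the robot), z up. The plate, 270 x 150 x 12 mm, is centred 80 mm from it in -x. A steel counterweight (42 mm diameter) just behind the hinge swings down as the arm rises
- empty_arm (a joint): angle (rad) of the other, identical hold-down arm, on the fixture without a casting; 0 = down, must stay so
- empty_bar (a point): centre of the crossbar of the other arm, same sizes
- empty_hinge (a point): centre of the hinge axis of the other arm, same sizes and axes as the loaded one
- casting_mid (a point): centre, half-way up, of the loose grey aluminium casting, 80 x 104 mm, 59 mm high, standing on the loaded fixture's plate under the arm's rubber pad (which ends 3 to 4 mm above it); its near side lies 45 to 55 mm beyond the lowered crossbar
- ready_top (a point): centre of the top face of the ready button: a round black push button, 36 mm diameter, about 54 mm above the table, on a grey control box 90 x 62 x 32 mm between the two fixtures; it is pressed straight down
- ready (a joint): travel of the ready button (m): 0 = out, 0.006 = fully in, which takes 5 N; it springs back
- probe: bystander: touch probe with a thin stylus lying on the table, 122 mm long, 22 mm high; origin under its middle
- driver: bystander: grey screwdriver lying on the table, 160 mm long, 26 mm high; origin under its middle
- ring_gauge: bystander: steel ring gauge, 56 mm outside, 20 mm high, lying flat; origin under its centre
- ball_stand: bystander: calibration ball on a post with a round foot of 48 mm, 83 mm high; origin under the foot
- mouse: bystander: computer mouse on a rubber mat, 100 x 58 x 33 mm; origin under its middle
- block: bystander: steel setting block, 75 x 50 x 25 mm; origin under its middle
- mug: bystander: white mug, 80 mm diameter, 90 mm high; origin under its middle
- loaded_fixture: the fixture that holds the casting, fixed to the table: dark steel plate 270 x 150 x 12 mm with hinge cheeks and its arm; origin under the plate's centre, axes as the hinge's
Not all that is in view belongs to the job. What is shaped like the part that bears ready_top but green or turquoise is not meant.

How it is judged:
By the outcome, as a careful person would: the job done as asked, in the order asked, and still so for the second after the job is handed in, with the robot touching nothing.
It also fails if it takes over 48 s, if anything falls off the work surface, if the arm or the gripper's body presses on something with over 40 N, if the wrist force passes 120 N, or if a joint passes its speed limit or range.

## Working session

There is one attempt and no reset: what is moved stays moved. The work goes in short steps, Python scripts to look and compute and a tool call to move; the robot and the scene stay as the last step left them, time stands still between calls to the robot, and variables do not carry over. Pictures are saved under pics/ and viewed, at most 10 in all, crops included, and the job is handed in when it is done.

Besides the shell and the picture viewer there is one more tool, called after "Request:" by a JSON object that holds its "name" and its "arguments". move_arm: Moves the arm, as the interface text tells. Its arguments: {"type":"object","properties":{"targets":{"type":"string"}},"required":["targets"]}

```bash
mkdir -p pics; cat > h.py <<'E'
import numpy as np, cv2
from cell import read_state, cams, order, ctrl
def cam(n):
    d=cams.get_image(n); c=d["color"]; f=240/np.tan(np.radians(d["fovy"])/2)
    K=np.array([[f,0,d["cx"]],[0,f,d["cy"]],[0,0,1.]]); R=cv2.Rodrigues(np.array(d["rvec"],float))[0]; t=np.array(d["tvec"],float).ravel()
    return c,K,R,t
def ray(K,R,t,u,v):
    return -R.T@t, R.T@np.linalg.solve(K,[u,v,1.])
def onz(cm,u,v,z):
    o,d=ray(*cm[1:],u,v); return o+d*(z-o[2])/d[2]
def proj(cm,p):
    q=cm[1]@(cm[2]@np.array(p,float)+cm[3]); return q[:2]/q[2]
def tri(c1,p1,c2,p2):
    o1,d1=ray(*c1[1:],*p1);o2,d2=ray(*c2[1:],*p2)
    s=np.linalg.lstsq(np.c_[d1,-d2],o2-o1,rcond=None)[0]
    a=o1+s[0]*d1;b=o2+s[1]*d2; return (a+b)/2,np.linalg.norm(a-b)
E
python3 - <<'E'
from h import *
for n in("scene","top"):
    c=cam(n); cv2.imwrite(f"pics/{n}0.png",c[0][:,:,::-1]); print(n,-c[2].T@c[3],c[1][0,0])
    np.savez(f"{n}.npz",*c)
s=read_state();print(s["eef_pos"],s["tool_rot"],s["force"],s["clock"])
E
```

```text
scene [1217.83047922  207.15581228 1102.67249899] 530.7491168394854
top [ 376.43226848  -32.94636595 1754.90073511] 574.2966110231458
[ 270.66072364 -590.34928798  230.50992221] [-3.13989701e+00  1.68861773e-06  4.29809893e-01] [-0.73424299 -0.08848201 -0.50279358] 0.1
```

View pics/scene0.png

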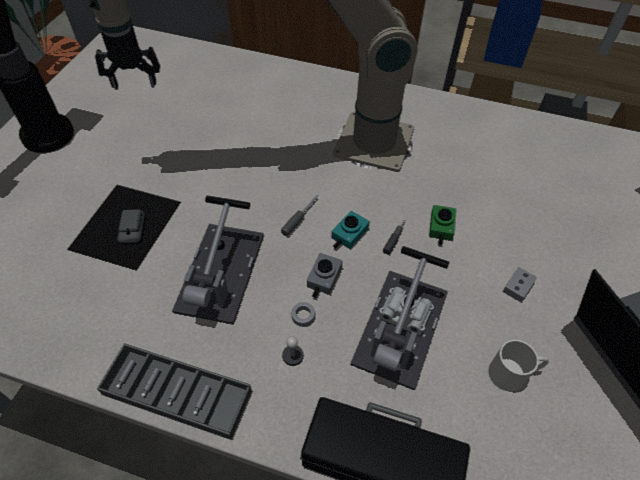

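View pics/top0.png

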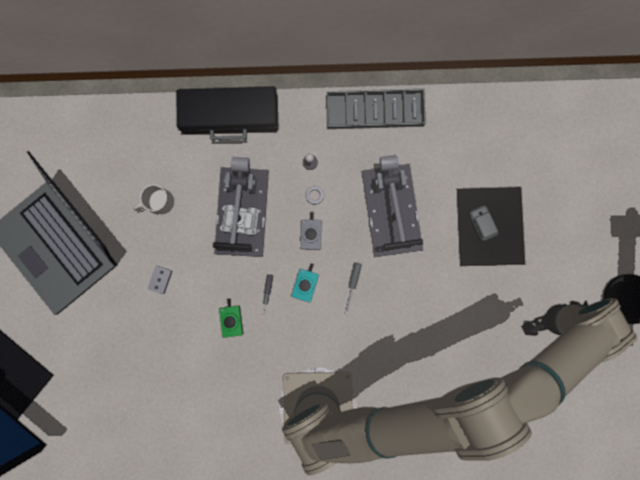

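The scene view shows the loaded fixture with its crossbar at about (425,257) and the casting at (410,310). The empty fixture's bar is at (228,202). Candidates for the ready button are grey (324,267), turquoise (350,227) and green (444,222), and I choose the grey one. In the top view the loaded bar is at (234,252) and the grey box at (311,233).

```bash
python3 - <<'E'
from h import *
def ld(n):
    z=np.load(n+".npz"); return [z[k] for k in z.files]
S,T=ld("scene"),ld("top")
a=cv2.resize(S[0][190:390,290:460],None,fx=3,fy=3,interpolation=2)
b=cv2.resize(T[0][150:270,200:340],None,fx=3,fy=3,interpolation=2)
im=np.zeros((600,800,3),np.uint8)+90
im[:600,:380]=a[:, 65:445]; im[:360,380:800]=b
cv2.imwrite("pics/crop.png",im[:,:,::-1])
# dark blobs
def dark(c,x0,y0,x1,y1,th=38):
    m=(c[0][y0:y1,x0:x1].max(2)<th).astype(np.uint8)
    n,l,st,ce=cv2.connectedComponentsWithStats(m)
    for i in range(1,n):
        if st[i,4]>25:
            p=np.argwhere(l==i)[:,::-1]+[x0,y0]
            r=cv2.minAreaRect(p.astype(np.float32)); print(r, st[i,4])
print("scene bar");dark(S,395,240,455,275);print("scene btn");dark(S,305,250,345,285)
print("top bar");dark(T,205,235,280,260);print("top btn");dark(T,295,215,325,250)
E
```

```text
scene bar
((424.51776123046875, 256.9484558105469), (48.4123649597168, 6.614902973175049), 19.09349250793457) 304
scene btn
((324.5, 266.0), (12.0, 13.0), 90.0) 150
((336.7219543457031, 275.6024475097656), (1.3968605995178223, 18.368717193603516), 24.775142669677734) 27
top bar
((227.3739776611328, 248.19728088378906), (27.270387649536133, 3.5592830181121826), 6.009005546569824) 67
top btn
```

View pics/crop.png

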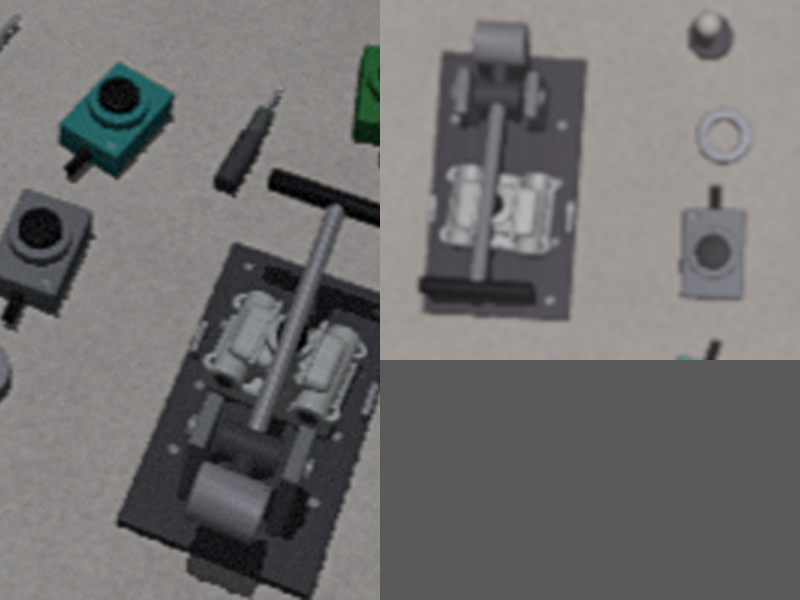

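The crop confirms the choice. The bar in front of the casting runs from about (213,245) to (252,247.5) in the top view. The grey button is at (311,233.7) in top and (324.5,266) in scene.

```bash
python3 - <<'E'
from h import *
def ld(n):
    z=np.load(n+".npz"); return [z[k] for k in z.files]
S,T=ld("scene"),ld("top")
print("bar",tri(S,(424.5,256.9),T,(232.7,246.4)), onz(S,424.5,256.9,139),onz(T,232.7,246.4,141))
a=np.radians(19.09);u=np.array([np.cos(a),np.sin(a)])*24
for s in(-1,1): print("end S",onz(S,*(np.array([424.5,256.9])+s*u),139))
print("ends T",onz(T,213.3,245,141),onz(T,252,247.6,141))
print("btn",tri(S,(324.5,266),T,(311,233.7)),onz(S,324.5,266,54),onz(T,311,233.7,54))
# plate corners top (crop px)
for p in((443,53),(586,60),(569,319),(424,312)): print("plate",onz(T,200+(p[0]-380)/3,150+p[1]/3,12))
print("bystanders: driver/probe",onz(T,267,290,13),"turq",onz(T,305,285,32))
E
```

```text
bar (array([477.82541182, 229.59869287, 130.29574579]), np.float64(2.1761020586247954)) [484.15430623 230.45383651 139.        ] [477.32250733 226.78855043 141.        ]
end S [479.14622027 177.32378775 139.        ]
end S [489.06333299 282.53298076 139.        ]
ends T [482.73483999 281.64152891 141.        ] [472.49050176 172.29082228 141.        ]
btn (array([515.33432965,   7.39693714,  41.9870821 ]), np.float64(0.2568707731385328)) [523.25572672   9.78144728  54.        ] [514.39511165   6.99134351  54.        ]
plate [729.18554641 280.06070979  12.        ]
plate [717.69581614 133.23731355  12.        ]
plate [452.69048607 155.648546    12.        ]
plate [463.65608473 302.95083739  12.        ]
bystanders: driver/probe [350.44171059 145.3264534   13.        ] turq [362.75600936  29.27765891  32.        ]
```

Request:
{"name": "move_arm", "arguments": {"targets": "0 0 0 -2.5 0 0 5.9;0 0 0 -2.5 0 0 5.9;0 0 0 -2.5 0 0 5.9;0 0 0 -2.5 0 0 5.9;0 0 0 -2.5 0 0 5.9"}}

```text
clock: 0.52
eef_pos: [270.8, -590.4, 357.0]
tool_rot: [-3.141, 0.0, -0.09]
force: [0.4, -0.6, 0.5]
width: 42.6
gripper_force: 0.0
```

```bash
cat >> h.py <<'E'
from scipy.spatial.transform import Rotation as Ro
def state():
    s=read_state(); R=Ro.from_euler("xyz",s["tool_rot"]).as_matrix(); return s,np.array(s["eef_pos"]),R
def go(p,rot=None):
    s,e,R=state(); print("t",round(s["clock"],2),"pos",e.round(1),"rpy",np.degrees(s["tool_rot"]).round(1),"q",np.round(s["qpos"],2),"F",np.round(s["force"],1),"w",round(s["width"],1))
    print("tool shift cm",(R.T@(np.array(p)-e)/10).round(2))
    if rot is not None: print("rotvec deg",np.degrees(Ro.from_matrix(R.T@rot).as_rotvec()).round(1))
psi=np.radians(-4.9)
def pose(phi): # tool pointing phi deg above straight down, forward along fixture +x
    return (Ro.from_euler("z",psi)*Ro.from_euler("x",np.pi)*Ro.from_euler("y",np.radians(phi))).as_matrix()
E
python3 -c "
from h import *
go([400,100,360],pose(45)); print(pose(45).round(2))"
```

```text
t 0.52 pos [ 270.8 -590.4  357. ] rpy [-179.9    0.    -5.2] q [ 0.99  0.54  0.19  1.34 -0.1   1.28 -0.48] F [ 0.4 -0.6  0.5] w 42.6
tool shift cm [  6.66 -69.93  -0.23]
rotvec deg [ 0.  45.  -0.3]
[[ 0.7  -0.09  0.7 ]
 [-0.06 -1.   -0.06]
 [ 0.71  0.   -0.71]]
```

Request:
{"name": "move_arm", "arguments": {"targets": "0 1.2 -3.9 0 0 0 0;0 1.2 -3.9 0 0 0 0;0 1.2 -3.9 0 0 0 0;0 1.2 -3.9 0 0 0 0;0 1.2 -3.9 0 0 0 0"}}

```text
clock: 0.93
eef_pos: [347.4, -399.6, 356.0]
tool_rot: [-3.141, 0.0, -0.085]
force: [1.1, -0.3, 0.7]
width: 42.6
gripper_force: 0.0
```

Request:
{"name": "move_arm", "arguments": {"targets": "0 0.8 -3.9 0 0 0 0;0 0.8 -3.9 0 0 0 0;0 0.8 -3.9 0 0 0 0;0 0.8 -3.9 0 0 0 0;0 0.8 -3.9 0 0 0 0"}}

```text
clock: 1.35
eef_pos: [403.5, -208.8, 356.2]
tool_rot: [-3.141, 0.0, -0.085]
force: [0.5, 0.3, 0.3]
width: 42.7
gripper_force: 0.0
```

Request:
{"name": "move_arm", "arguments": {"targets": "0 0 -3.9 0 0 0 0;0 0 -3.9 0 0 0 0;0 0 -3.9 0 0 0 0;0 0 -3.9 0 0 0 0;0 0 -3.9 0 0 0 0"}}

```text
clock: 1.77
eef_pos: [419.7, -14.7, 356.3]
tool_rot: [3.141, 0.0, -0.085]
force: [1.1, -1.0, 0.3]
width: 42.8
gripper_force: 0.0
```

Request:
{"name": "move_arm", "arguments": {"targets": "0 0 -3.9 0 0 0 0;0 0 -3.9 0 0 0 0;0 0 -3.9 0 0 0 0;0 0 -3.9 0 0 0 0;0 0 0 0 0 0 0"}}

```text
clock: 2.18
eef_pos: [432.9, 147.7, 356.3]
tool_rot: [-3.136, 0.0, -0.074]
force: [0.7, 0.4, 0.3]
width: 42.8
gripper_force: 0.0
```

```bash
python3 -c "
from h import *
go([440,230,360],pose(45))"
```

```text
t 2.18 pos [432.9 147.7 356.3] rpy [-179.7    0.    -4.2] q [-0.22  0.22 -0.2   1.84  0.04  1.09 -2.09] F [0.7 0.4 0.3] w 42.8
tool shift cm [ 0.1  -8.27 -0.33]
rotvec deg [-0.6 45.   0.5]
```

Request:
{"name": "move_arm", "arguments": {"targets": "0 0 -2 0 0 6.4 0;0 0 -2 0 0 6.4 0;0 0 -2 0 0 6.4 0;0 0 -2 0 0 6.4 0;0 0 0 0 0 6.4 0"}}

```text
clock: 2.6
eef_pos: [440.4, 213.7, 356.4]
tool_rot: [3.138, -0.507, -0.083]
force: [1.2, -1.1, -0.7]
width: 42.8
gripper_force: 0.0
```

Request:
{"name": "move_arm", "arguments": {"targets": "0 0 0 0 0 6.4 0;0 0 0 0 0 6.6 0;0 0 0 0 0 0 0;0 0 0 0 0 0 0"}}

```text
clock: 2.93
eef_pos: [441.9, 210.6, 344.2]
tool_rot: [3.119, -0.514, -0.076]
force: [0.3, 0.3, 0.8]
width: 42.9
gripper_force: 0.0
```

```bash
python3 -c "
from h import *
go([440,230,300],pose(45))"
```

```text
t 2.93 pos [441.9 210.6 344.2] rpy [178.7 -29.4  -4.4] q [-0.94  0.11  0.18  2.16  0.65  0.65 -2.91] F [0.3 0.3 0.8] w 42.9
tool shift cm [-2.47 -2.    3.64]
rotvec deg [ 1.  15.5  0.6]
```

Request:
{"name": "move_arm", "arguments": {"targets": "0 0 0 0 0 0 -7;0 0 0 0 0 0 -7;0 0 0 0 0 0 -7;0 0 0 0 0 0 -7;0 0 0 0 0 0 -7"}}

```text
clock: 3.35
eef_pos: [443.5, 208.4, 344.9]
tool_rot: [2.81, -0.401, 0.596]
force: [0.0, -1.3, -0.3]
width: 42.5
gripper_force: 0.0
```

Request:
{"name": "move_arm", "arguments": {"targets": "0 0 0 0 0 0 -7;0 0 0 0 0 0 -7;0 0 0 0 0 0 -7;0 0 0 0 0 0 -7;0 0 0 0 0 0 -7"}}

```text
clock: 3.77
eef_pos: [443.6, 208.3, 344.9]
tool_rot: [2.647, -0.149, 1.176]
force: [-0.1, -0.2, -0.3]
width: 43.1
gripper_force: 0.0
```

Request:
{"name": "move_arm", "arguments": {"targets": "0 0 0 0 0 0 -7;0 0 0 0 0 0 -7;0 0 0 0 0 0 -7;0 0 0 0 0 0 -7;0 0 0 0 0 0 -7"}}

```text
clock: 4.18
eef_pos: [443.6, 208.3, 344.9]
tool_rot: [2.647, 0.148, 1.712]
force: [-0.3, 0.6, -0.3]
width: 42.6
gripper_force: 0.0
```

Request:
{"name": "move_arm", "arguments": {"targets": "0 0 0 0 0 0 -7;0 0 0 0 0 0 -7;0 0 0 0 0 0 -7;0 0 0 0 0 0 -7;0 0 0 0 0 0 -7"}}

```text
clock: 4.6
eef_pos: [443.6, 208.3, 344.9]
tool_rot: [2.81, 0.401, 2.292]
force: [0.2, 0.6, -0.4]
width: 42.7
gripper_force: 0.0
```

Request:
{"name": "move_arm", "arguments": {"targets": "0 0 0 0 0 0 -7;0 0 0 0 0 0 -7;0 0 0 0 0 0 -7;0 0 0 0 0 0 -7;0 0 0 0 0 0 -7"}}

```text
clock: 5.02
eef_pos: [443.6, 208.3, 345.0]
tool_rot: [3.117, 0.515, 2.965]
force: [0.0, 0.1, 0.0]
width: 42.8
gripper_force: 0.0
```

```bash
cat >> h.py <<'E'
def posef(phi): return pose(phi)@np.diag([-1.,-1,1])
E
python3 -c "
from h import *
go([440,230,300],posef(45))"
```

```text
t 5.02 pos [443.6 208.3 345. ] rpy [178.6  29.5 169.9] q [-0.68  0.11 -0.11  2.15  0.7   0.67  0.1 ] F [0.  0.1 0. ] w 42.8
tool shift cm [2.86 1.98 3.6 ]
rotvec deg [ -1.8 -15.5  -4.4]
```

Now tilt the rest, and back away from the bar (−x world = +x tool partly).

Request:
{"name": "move_arm", "arguments": {"targets": "0 0 0.7 0 -0.6 -5 -1.5;0 0 0.7 0 -0.6 -5 -1.5;0 0 0.6 0 -0.6 -5.5 -1.5;0 0 0 0 0 0 0;0 0 0 0 0 0 0"}}

```text
clock: 5.43
eef_pos: [445.3, 223.0, 343.6]
tool_rot: [-3.14, 0.738, 3.039]
force: [0.7, 0.8, -0.2]
width: 42.9
gripper_force: 0.0
```

```bash
python3 -c "
from h import *
go([420,230,200],posef(45))"
```

```text
t 5.43 pos [445.3 223.  343.6] rpy [-179.9   42.3  174.1] q [-0.85  0.13 -0.12  2.29  1.2   0.7  -0.45] F [ 0.7  0.8 -0.2] w 42.9
tool shift cm [11.58  0.45  8.88]
rotvec deg [-0.8 -2.7 -0.7]
```

Request:
{"name": "move_arm", "arguments": {"targets": "0 2.5 0.1 2.3 0 0 0;0 2.5 0.1 2.3 0 0 0;0 2.5 0.1 2.3 0 0 0;0 2 0.1 2 0 0 0;0 0 0 0 0 0 0"}}

```text
clock: 5.85
eef_pos: [437.3, 227.4, 216.8]
tool_rot: [-3.134, 0.735, 3.04]
force: [0.4, 0.5, -0.5]
width: 43.1
gripper_force: 0.0
```

```bash
python3 - <<'E'
from h import *
go([430,228,120],posef(43))
s,e,R=state()
for n in("scene","top"):
    c=cam(n); cv2.imwrite(f"pics/{n}1.png",c[0][:,:,::-1]); np.savez(f"{n}.npz",*c)
    p=proj(c,e); print(n,"tcp px",p)
    x,y=p.astype(int); k=c[0][y-60:y+60,x-66:x+66]; k=cv2.resize(k,None,fx=3,fy=3,interpolation=2); 
    (a:=globals().setdefault("L",[])).append(k); print(x-66,y-60)
cv2.imwrite("pics/c1.png",np.hstack(L)[:,:,::-1])
E
```

```text
t 5.85 pos [437.3 227.4 216.8] rpy [-179.6   42.1  174.2] q [-0.88  0.42 -0.13  2.46  1.73  0.71 -1.17] F [ 0.4  0.5 -0.5] w 43.1
tool shift cm [7.03 0.03 6.69]
rotvec deg [-1.1 -0.9 -0.7]
scene tcp px [433.60237154 219.12206384]
367 159
top tcp px [228.12425399 259.657688  ]
162 199
```

View pics/c1.png

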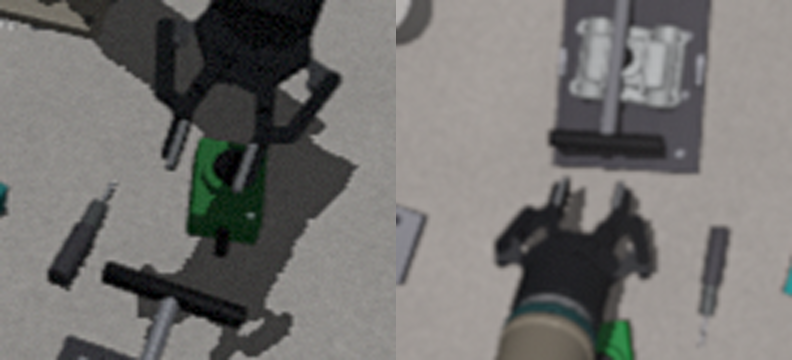

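The view shows the fingers at top px (217,259) and (237,261), straddling the bar's centre. The elbow is near its limit, so I use a tilt of 30°.

Request:
{"name": "move_arm", "arguments": {"targets": "0 0.5 0 0 0 6.1 0;0 0.5 0 0 0 6.1 0;0 0 0 0 0 0 0"}}

```text
clock: 6.2
eef_pos: [434.0, 224.5, 219.2]
tool_rot: [-3.134, 0.593, 3.03]
force: [1.6, 0.1, 0.8]
width: 42.5
gripper_force: 0.0
```

```bash
python3 -c "
from h import *
go([438,230,102],posef(30))"
```

```text
t 6.2 pos [434.  224.5 219.2] rpy [-179.6   34.   173.6] q [-0.82  0.35 -0.08  2.38  1.46  0.53 -0.79] F [1.6 0.1 0.8] w 42.5
tool shift cm [6.28 0.66 9.9 ]
rotvec deg [-1.2  4.  -1.3]
```

Request:
{"name": "move_arm", "arguments": {"targets": "0 1.3 0.2 2 -0.4 1.5 -0.4;0 1.3 0.2 2 -0.4 1.5 -0.4;0 1.3 0.2 2 -0.4 1.5 -0.4;0 1.2 0 2 0 0 0;0 0 0 0 0 0 0"}}

```text
clock: 6.62
eef_pos: [429.4, 229.4, 118.4]
tool_rot: [-3.134, 0.509, 3.062]
force: [-1.0, 0.7, -0.6]
width: 42.6
gripper_force: 0.0
```

```bash
python3 -c "
from h import *
go([438,230,102],posef(30))"
```

```text
t 6.62 pos [429.4 229.4 118.4] rpy [-179.6   29.2  175.5] q [-0.72  0.58 -0.16  2.43  1.92  0.52 -1.23] F [-1.   0.7 -0.6] w 42.6
tool shift cm [0.06 0.14 1.85]
rotvec deg [-0.2 -0.8  0.3]
```

Request:
{"name": "move_arm", "arguments": {"targets": "0 0 0.1 1 0 0 0;0 0 0 0.9 0 0 0;0 -1.3 0 0.75 0 0 0;0 -0.9 0 0.5 0 0 0;0 0 0 0 0 0 0"}}

```text
clock: 7.03
eef_pos: [467.6, 227.9, 106.0]
tool_rot: [-3.138, 0.517, 3.058]
force: [0.9, 1.5, 0.1]
width: 42.6
gripper_force: 0.0
```

```bash
python3 - <<'E'
from h import *
go([467,228,100],posef(30))
s,e,R=state()
L=[]
for n in("scene","top"):
    c=cam(n); p=proj(c,e); print(n,"tcp px",p); np.savez(f"{n}.npz",*c)
    x,y=p.astype(int); k=cv2.resize(c[0][y-50:y+50,x-66:x+66],None,fx=3,fy=3,interpolation=2); L.append(k); print(x-66,y-50)
cv2.imwrite("pics/c2.png",np.hstack(L)[:,:,::-1])
E
```

```text
t 7.03 pos [467.6 227.9 106. ] rpy [-179.8   29.6  175.2] q [-0.66  0.63 -0.14  2.37  1.98  0.51 -1.22] F [0.9 1.5 0.1] w 42.6
tool shift cm [0.35 0.01 0.49]
rotvec deg [-0.2 -0.4  0.1]
scene tcp px [422.32073163 259.39033784]
356 209
top tcp px [234.34059249 250.48320376]
168 200
```

View pics/c2.png

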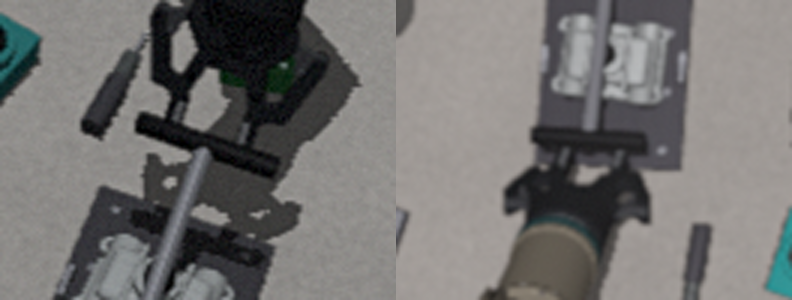

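Both fingertips are just under and behind the bar, one on each side of the rod (top px (224,252) and (243,252)). I now push gently along the arc.

Request:
{"name": "move_arm", "arguments": {"targets": "0 -0.2 0 0.4 0 0 0;0 -0.8 0 -0.6 0 0 0;0 -0.8 0 -0.65 0 0 0;0 -0.8 0 -0.65 0 0 0;0 -0.8 0 -0.65 0 0 0"}}

```text
clock: 7.55
eef_pos: [480.1, 226.5, 137.8]
tool_rot: [-3.135, 0.505, 3.064]
force: [-6.7, -1.2, 1.3]
width: 42.3
gripper_force: 2.7
```

Request:
{"name": "move_arm", "arguments": {"targets": "0 -0.9 0 -0.65 0 0 0;0 -0.8 0 -0.4 0 0 0;0 -0.8 0 -0.4 0 0 0;0 -0.8 0 -0.4 0 0 0;0 -0.8 0 -0.4 0 0 0"}}

```text
clock: 7.97
eef_pos: [506.6, 224.9, 178.3]
tool_rot: [-3.135, 0.509, 3.064]
force: [-1.8, -0.2, 0.8]
width: 43.0
gripper_force: 0.9
```

```bash
python3 - <<'E'
from h import *
go([467,228,100],posef(30))
s,e,R=state()
L=[]
for n in("scene","top"):
    c=cam(n); p=proj(c,e); print(n,"tcp px",p)
    x,y=p.astype(int); k=cv2.resize(c[0][y-50:y+50,x-66:x+66],None,fx=3,fy=3,interpolation=2); L.append(k); print(x-66,y-50)
cv2.imwrite("pics/c3.png",np.hstack(L)[:,:,::-1])
E
```

```text
t 7.97 pos [506.6 224.9 178.3] rpy [-179.6   29.1  175.6] q [-0.74  0.48  0.07  2.25  1.45  0.32 -0.57] F [-1.8 -0.2  0.8] w 43.0
tool shift cm [7.29 0.04 4.91]
rotvec deg [-0.2 -0.9  0.4]
scene tcp px [423.07361036 253.65994882]
357 203
top tcp px [231.05082723 235.00734846]
165 185
```

View pics/c3.png

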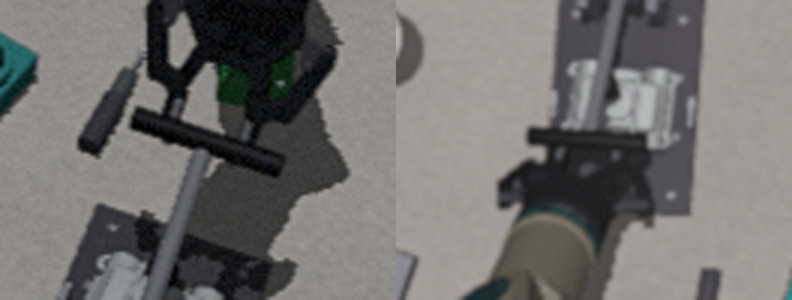

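The arm is rising, with the bar still on both fingers at (424,250) in scene. Joint 6 is nearing its limit, so I ease the tilt while pushing on.

Request:
{"name": "move_arm", "arguments": {"targets": "0 -0.8 0 -0.35 0 1.5 0;0 -0.8 0 -0.35 0 1.5 0;0 -0.9 0 -0.3 0 1.5 0;0 -0.9 0 -0.25 0 1.5 0;0 -0.9 0 -0.2 0 1.5 0"}}

```text
clock: 8.48
eef_pos: [537.8, 222.2, 208.7]
tool_rot: [-3.134, 0.383, 3.062]
force: [-0.6, -0.2, 0.1]
width: 42.8
gripper_force: 0.5
```

```bash
python3 -c "
from h import *
go([624,215,247],posef(20))"
```

```text
t 8.48 pos [537.8 222.2 208.7] rpy [-179.6   21.9  175.5] q [-0.43  0.45 -0.22  2.05  0.81  0.48  0.18] F [-0.6 -0.2  0.1] w 42.8
tool shift cm [-9.46 -0.04 -0.32]
rotvec deg [-0.3  1.9  0.3]
```

Request:
{"name": "move_arm", "arguments": {"targets": "0 -0.9 0 -0.2 0 0 0;0 -0.9 0 -0.2 0 0 0;0 -0.9 0 -0.1 0 0 0;0 -0.9 0 -0.1 0 0 0;0 -0.9 0 0 0 0 0"}}

```text
clock: 8.9
eef_pos: [577.8, 218.7, 231.0]
tool_rot: [-3.133, 0.385, 3.062]
force: [-0.4, 1.4, -0.1]
width: 42.7
gripper_force: 0.2
```

Request:
{"name": "move_arm", "arguments": {"targets": "0 -0.9 0 0 0 0 0;0 -0.9 0 0.1 0 0 0;0 -0.9 0 0.1 0 0 0;0 -0.9 0 0.2 0 0 0;0 -0.9 0 0.2 0 0 0"}}

```text
clock: 9.32
eef_pos: [622.9, 215.3, 242.8]
tool_rot: [-3.134, 0.386, 3.061]
force: [-0.3, 0.7, 0.1]
width: 43.0
gripper_force: 0.1
```

```bash
python3 - <<'E'
from h import *
go([624,215,247],posef(20))
L=[]
for n,(x,y) in(("scene",(410,270)),("top",(240,210))):
    c=cam(n); k=cv2.resize(c[0][y-80:y+80,x-66:x+66],None,fx=3,fy=3,interpolation=2); L.append(k)
cv2.imwrite("pics/c4.png",np.hstack(L)[:,:,::-1])
E
```

```text
t 9.32 pos [622.9 215.3 242.8] rpy [-179.6   22.1  175.4] q [-0.28  0.51 -0.31  1.83  0.68  0.61  0.44] F [-0.3  0.7  0.1] w 43.0
tool shift cm [-0.26 -0.02 -0.35]
rotvec deg [-0.3  2.1  0.3]
```

View pics/c4.png

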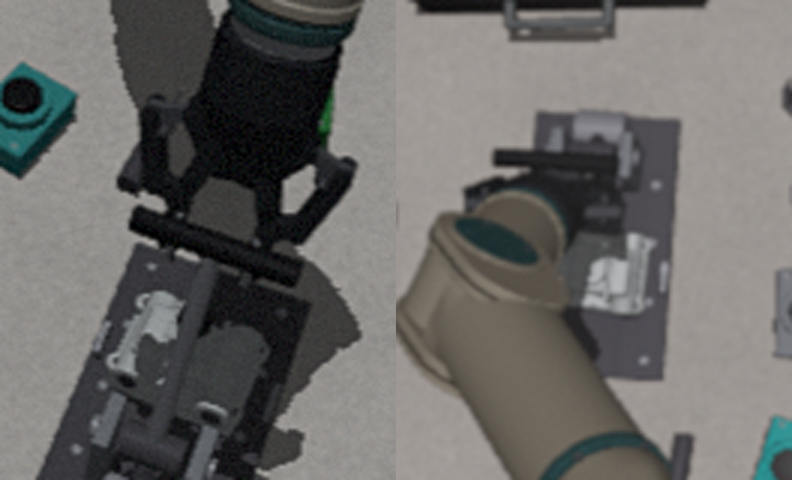

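Request:
{"name": "move_arm", "arguments": {"targets": "0 -0.9 0 0.3 0 0 0;0 -0.9 0 0.3 0 0 0;0 0 0 0 0 0 0;0 0 0 0 0 0 0;0 0 0 0 0 0 0"}}

```text
clock: 9.83
eef_pos: [640.7, 213.8, 243.8]
tool_rot: [-3.134, 0.385, 3.061]
force: [-0.1, 0.0, 0.5]
width: 42.9
gripper_force: 0.0
```

Request:
{"name": "move_arm", "arguments": {"targets": "0 0 0 0 0 0 0;0 0 0 0 0 0 0;0 0 0 0 0 0 0;0 0 0 0 0 0 0;0 0 0 0 0 0 0"}}

```text
clock: 10.25
eef_pos: [640.9, 213.9, 244.1]
tool_rot: [-3.135, 0.386, 3.062]
force: [-0.9, -1.0, 0.1]
width: 42.9
gripper_force: 0.0
```

```bash
python3 - <<'E'
from h import *
go([624,215,247],posef(20))
L=[]
for n,(x,y) in(("scene",(410,270)),("top",(240,210))):
    c=cam(n); k=cv2.resize(c[0][y-80:y+80,x-66:x+66],None,fx=3,fy=3,interpolation=2); L.append(k)
    if n=="top": print(onz(c,227.3,183,278))
cv2.imwrite("pics/c5.png",np.hstack(L)[:,:,::-1])
E
```

```text
t 10.25 pos [640.9 213.9 244.1] rpy [-179.6   22.1  175.4] q [-0.26  0.53 -0.32  1.79  0.67  0.63  0.47] F [-0.9 -1.   0.1] w 42.9
tool shift cm [ 1.46 -0.03 -0.91]
rotvec deg [-0.3  2.1  0.3]
[634.47726814 216.38119452 278.        ]
```

View pics/c5.png

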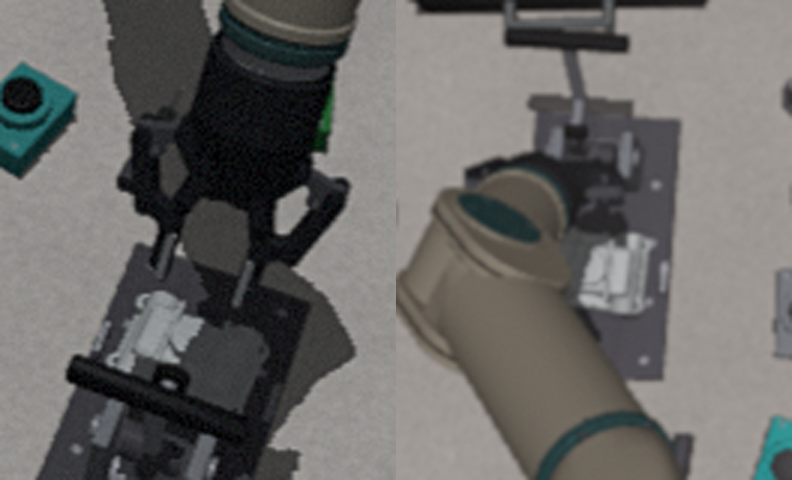

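The crop shows the bar fallen back at its stop (top px (231,143)), clear of the fingers and with zero force. Next I back off, straighten the tool, shut the fingers and go over the grey button.

Request:
{"name": "move_arm", "arguments": {"targets": "-1 0 0 -3 0 0 0;-1 0 0 -3 0 0 0;-1 1 -2 0 0 6 0;-1 1 -3 0 0 6 0;-1 1 -3 0 0 6 0"}}

```text
clock: 10.77
eef_pos: [582.4, 139.9, 293.6]
tool_rot: [-3.138, 0.069, 3.063]
force: [1.7, -1.1, -0.5]
width: 0.4
gripper_force: 0.0
```

Request:
{"name": "move_arm", "arguments": {"targets": "-1 1 -3 0 0 4 0;-1 1 -3 0 0 0 0;-1 1 -3 0 0 0 0;-1 0 -2 0 0 0 0;-1 0 0 0 0 0 0"}}

```text
clock: 11.18
eef_pos: [543.6, 25.2, 291.5]
tool_rot: [-3.131, 0.001, 3.051]
force: [0.7, -0.1, -0.2]
width: 0.4
gripper_force: 0.0
```

```bash
python3 -c "
from h import *
go([518,8,120],posef(0))"
```

```text
t 11.18 pos [543.6  25.2 291.5] rpy [-1.794e+02  1.000e-01  1.748e+02] q [ 0.24  0.45 -0.51  1.73  0.26  1.04  1.12] F [ 0.7 -0.1 -0.2] w 0.4
tool shift cm [ 2.42 -1.76 17.17]
rotvec deg [-0.6  0.1 -0.3]
```

Request:
{"name": "move_arm", "arguments": {"targets": "-1 0.5 -0.4 4 0 0 0;-1 0.5 -0.4 4 0 0 0;-1 0.5 -0.4 4 0 0 0;-1 0.5 -0.4 4 0 0 0;-1 0.4 -0.2 3 0 0 0"}}

```text
clock: 11.6
eef_pos: [517.7, 14.3, 99.4]
tool_rot: [-3.135, -0.0, 3.059]
force: [0.7, -1.2, 0.2]
width: 0.1
gripper_force: 0.0
```

Request:
{"name": "move_arm", "arguments": {"targets": "-1 0 0 0.8 0 0 0;-1 0 0 0 0 0 0;-1 0 0 0 0 0 0"}}

```text
clock: 11.85
eef_pos: [520.5, 15.4, 94.8]
tool_rot: [-3.136, 0.004, 3.06]
force: [1.2, -0.6, 1.4]
width: -0.1
gripper_force: 0.0
```

```bash
python3 - <<'E'
from h import *
go([518,8,60],posef(0))
s,e,R=state()
L=[]
for n in("scene","top"):
    c=cam(n); p=proj(c,e); print(n,"tcp px",p)
    x,y=p.astype(int); k=cv2.resize(c[0][y-40:y+40,x-40:x+40],None,fx=5,fy=5,interpolation=2); L.append(k); print(x-40,y-40)
cv2.imwrite("pics/c6.png",np.hstack(L)[:,:,::-1])
E
```

```text
t 11.85 pos [520.5  15.4  94.8] rpy [-179.7    0.2  175.3] q [ 0.16  0.67 -0.37  1.99  0.46  0.55  0.96] F [ 1.2 -0.6  1.4] w -0.1
tool shift cm [ 0.2  -0.74  3.48]
rotvec deg [-0.3  0.2  0.2]
scene tcp px [327.53754007 255.82563003]
287 215
top tcp px [307.70256406 230.54513867]
267 190
```

View pics/c6.png

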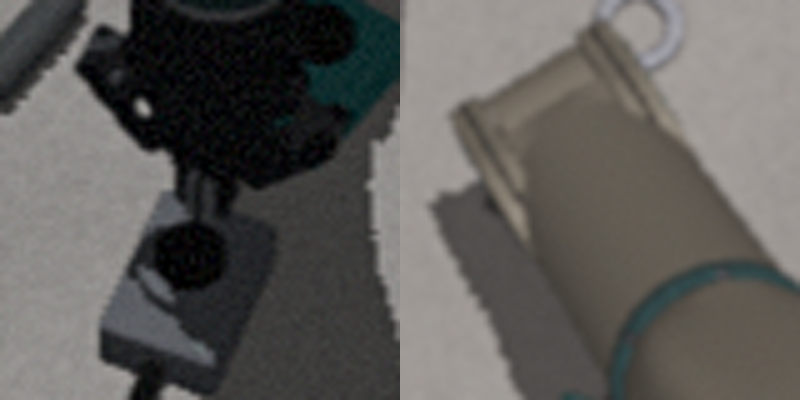

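The scene view shows the closed fingertip at (328,257.6) and the button at (325,266). Correcting for the 2 px bias at the tip gives a button centre of about (518,8).

Request:
{"name": "move_arm", "arguments": {"targets": "-1 0.2 -0.7 0.5 0 0 0;-1 0.1 0 1 0 0 0;-1 0 0 1 0 0 0;-1 0 0 0.7 0 0 0;-1 0 0 0 0 0 0"}}

```text
clock: 12.37
eef_pos: [514.4, 7.2, 60.2]
tool_rot: [-3.135, -0.001, 3.059]
force: [0.4, -0.6, -0.5]
width: 0.0
gripper_force: 0.0
```

Request:
{"name": "move_arm", "arguments": {"targets": "-1 0 0 0.3 0 0 0;-1 0 0 0.3 0 0 0;-1 0 0 0 0 0 0"}}

```text
clock: 12.62
eef_pos: [515.5, 7.4, 55.5]
tool_rot: [-3.135, 0.001, 3.059]
force: [0.8, 0.1, 0.4]
width: -0.1
gripper_force: 0.0
```

Request:
{"name": "move_arm", "arguments": {"targets": "-1 -0.1 0 0.2 0 0 0;-1 0 0 0.2 0 0 0;-1 0 0 0 0 0 0"}}

```text
clock: 12.87
eef_pos: [516.9, 7.3, 51.9]
tool_rot: [-3.135, 0.002, 3.059]
force: [-0.7, 0.9, 2.5]
width: 0.4
gripper_force: 1.3
```

Request:
{"name": "move_arm", "arguments": {"targets": "-1 0 0 0.2 0 0 0;-1 0 0 0.2 0 0 0;-1 0 0 0 0 0 0"}}

```text
clock: 13.12
eef_pos: [516.9, 7.3, 48.1]
tool_rot: [-3.135, 0.003, 3.059]
force: [-1.4, 0.4, 4.2]
width: -0.5
gripper_force: 2.4
```

Request:
{"name": "move_arm", "arguments": {"targets": "-1 0 0 0.15 0 0 0;-1 0 0 0.15 0 0 0;-1 0 0 0 0 0 0;-1 0 0 0 0 0 0"}}

```text
clock: 13.45
eef_pos: [517.0, 7.3, 47.6]
tool_rot: [-3.134, 0.004, 3.059]
force: [-5.7, -0.0, 30.8]
width: 0.1
gripper_force: 15.4
```

The button is bottomed at 47.6 mm. Release and retreat.

Request:
{"name": "move_arm", "arguments": {"targets": "-1 0 0 -0.5 0 0 0;-1 0 0 -1 0 0 0;-1 0 0 -3 0 0 0;-1 0 0 -4 0 0 0;-1 0 0 -4 0 0 0"}}

```text
clock: 13.87
eef_pos: [515.3, 7.9, 170.7]
tool_rot: [-3.135, -0.001, 3.059]
force: [1.5, -0.8, -0.0]
width: 0.0
gripper_force: 0.0
```

Request:
{"name": "move_arm", "arguments": {"targets": "-1 2 -4 -1 0 0 0;-1 1 -4 -1 0 0 0;-1 1 -4 -1 0 0 0;-1 0 -4 -1 0 0 0;-1 0 -2 0 0 0 0"}}

```text
clock: 14.28
eef_pos: [463.3, -168.8, 211.3]
tool_rot: [-3.131, 0.004, 3.053]
force: [0.4, -0.3, -0.7]
width: 0.0
gripper_force: 0.0
```

```bash
python3 - <<'E'
from h import *
go([518,8,60])
c=cam("scene"); cv2.imwrite("pics/end.png",c[0][:,:,::-1])
E
```

```text
t 14.28 pos [ 463.3 -168.8  211.3] rpy [-179.4    0.2  174.9] q [ 0.64  0.47 -0.5   1.96  0.33  0.78  1.43] F [ 0.4 -0.3 -0.7] w 0.0
tool shift cm [-3.83 18.24 14.96]
```

View pics/end.png

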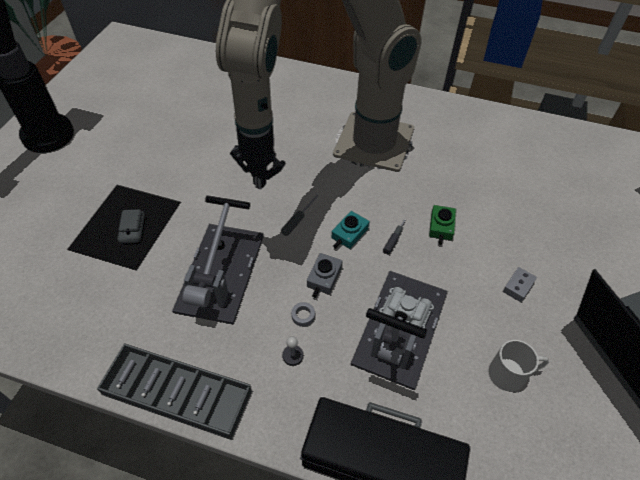

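The loaded arm is up, with its bar at (397,322). The empty arm is still down with its bar at (228,202), nothing else has moved, and the gripper is clear.

```bash
python3 -c "
from h import *
print(order.finish_job())"
```

```text
the job is handed in; nothing more can be done
None
```

The job is handed in at about 14 s of the 48 s: the loaded arm was pushed up and rests on its stop, the grey ready button was then pressed to its hard stop (30.8 N wrist force) and released, and in the last picture the other arm is down and nothing else looks moved.

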